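# Index the dial fixture and hold a case against its sprung end plate

### The arm

A 6-joint arm with a two-finger parallel gripper is mounted at the origin on the work surface. World frame = base frame: x ahead of the robot, y to its left, z up, the work surface at z = 0. Lengths are in mm, angles in degrees, forces in N, time in s.
With the tool pointing down it reaches from about 400 to 925 mm from the base axis. Payload 3.4 kg.
Tool frame: the origin (TCP) lies on the centre line of the jaws, within the pads' length; the fingertips stand 17 mm ahead of it and the grasp point (between the pads) lies 2 mm behind it (manip.finger_overhang is the distance from the TCP to the fingertips, in mm); z points along the fingers, y is the line along which they close (so a half turn about z gives the same grasp; the last joint's range is limited). The gripper opens to 85 mm and grips with 20 to 120 N. Pads are 22 mm wide; open, the fingers measure 114 mm over their backs; the gripper's body (76 mm by 85 mm) begins 54 mm behind the grasp point. The pads swing forward as they close: fully open they stand 13 mm farther back than shut.
Start: joints at [72.966, 17.578, 86.31, -0, 76.112, -4.211], TCP at [127.637, 560.66, 248.305] pointing down, gripper open.
Joint ranges: [-179.03, 179.03], [-60, 130.46], [8.19, 133.38], [-81.62, 261.62], [5.75, 156.47], [-153.77, 153.77]. Speed limits (degrees/s): [147.25, 147.25, 180, 180, 180, 180].

### API

Orientations are given as [roll, pitch, yaw] about the fixed x, y, z axes, in that order (R = Rz(yaw) Ry(pitch) Rx(roll)).
In Python, from workcell import manip, cams, job gives the robot as it stands. The module is installed in compiled form; this text tells all that it offers.
- The arm moves only by the tool send_rows, never from a script. Its argument "moves" is a list of rows, each a list of 3 entries, a list of its own where there are three numbers: the shift along the world's x, y, z in mm, then the turn, a rotation vector about the world's x, y, z in units of 5 degrees (1.0 is 5 degrees), then the finger opening in mm, from 0 to 85.4. A call has exactly 10 rows; each row is the pose to reach, as a shift and turn from the pose commanded when the call began; what a row does not reach only later rows make up. A row lasts 1/8 s, in which the tool goes at most 62.5 mm and 10.7 degrees, less where a joint would pass 70% of its speed; a pose out of reach is approached as far as the arm can. A call with a gripper value outside its range is refused whole. The fingers move at their own pace and stop on an object; the grip force is fixed at half the most. Time passes only in rows, so rows that repeat a pose let the fingers close, or fill a call up. It gives the time, the measured TCP pose, the force, the opening and the grip force at its end, in the units of the state.
- manip.get_state(): the state, without advancing time (a new reading comes with each control period).
- cams.get_image(name): name is "scene" or "top" or "wrist"; returns a dict with "img" (400x640x3 uint8, red, green, blue), "mtx" (3x3 intrinsics, pixels), "extrinsics" (4x4, takes a point from world to camera coordinates). Camera axes: x right, y down, z forward; pixel columns grow to the right and rows downward; lengths in mm; the calibration is good to about 2 mm. A picture is of the moment at which its call begins. There is no depth.
- job.hand_in(): hands the job in; it is judged then, once.
The state is a dict: "time": time; "q": joint angles; "qvel": joint speeds; "effort": joint torques, N m; "tool_pos": TCP position; "tool_rot": TCP orientation; "contact_force": force on the tool from outside, world axes, zero at the start; "moment": the same for the moment, N m; "gripper_width": finger opening in mm; "grip_force": force on a finger pad.
Only numpy, scipy, OpenCV 4.12 (cv2) and the standard library are available. Lean on these libraries where they do the work, as an engineer would, in place of code of your own. Each camera call takes 0.05 s, during which the arm holds its last target. There are 200 camera calls.

### The job

Turn the four-nest dial fixture by one position, whichever way brings the waiting open-ended aluminium case round to the fastening station at the index plunger, and let the dial click into its detent there. Then, as a third hand for the colleague who will drive the screws from the far side, slide that case along its nest against the sprung end-plate holder and keep it pressed with a steady 10 newtons or so, which pushes the holder back about half of its travel and must never bottom it hard. Finish while still pressing: do not let go at the end, leave the finished case and the blank in their nests and do not disturb the other things on the bench.

Things in the scene. Friction and masses are not known exactly. Their poses are not given: they have to be found in the camera images.
- dial (a joint): Angle of the round aluminium dial (330 mm across, top 50 mm above the bench) about its upright axis, rad: 0 at the start, growing counter-clockwise from above; it turns both ways. Every quarter turn (1.571) a sprung ball clicks into a detent that draws the dial in from about 2 degrees off; leaving it takes 10 to 15 N sideways on a peg. Between detents it turns easily and stays where it is left.
- dial_centre (a point): Centre of the dial's top face. Its axes turn with the dial: x to the nest that starts at the station (a), y to nest b, -x to c, -y to d, z up. Each nest is a black bed 65 to 127 mm from the axis, its top 56 mm above the bench, with a steel guide rail along each side. Within 60 mm of the axis only a hub cap, 40 mm across and 6 mm high, stands on the dial: room for fingers.
- station (a point): Fixed point of the fastening station, 108 mm from the dial's axis, 70 mm above the bench: the place of the case's centre when the holder is pressed half way back. x points level outward from the dial's axis, the way to press; z up. The foot has a steel index plunger block with a black knob there, past the dial's rim on the side away from the robot, up to 17 degrees either way.
- peg_1 (a point): Black upright round hand peg on the dial, between nests a and b: 16 mm thick, 45 mm high above the dial's top, 135 mm from the axis (24 mm collar, 5 mm high, at its foot). This point is on its axis, 30 mm above the dial's top, 80 mm above the bench. All four pegs are alike and turn with the dial; 25 mm and more is free round each.
- peg_2 (a point): The like peg between nests b and c.
- peg_3 (a point): The like peg between nests c and d.
- peg_4 (a point): The like peg between nests d and a.
- case_centre (a point): Centre of the waiting case: a loose ribbed aluminium extrusion, 50 mm long, 46 wide, 28 high, 80 to 150 g, open at both ends with the edge of a green board inside. It starts in nest b or d, a quarter turn either side of the station, its length (x, either way) along the nest, flat on the bed, 1.5 mm play to each guide rail (rails 10 mm high, 6 thick), 8 to 17 mm inward of the holder.
- stop_b (a joint): How far the sprung end-plate holder of nest b is pushed outward, m: 0 at rest, 0.010 at its stop. The spring pushes back with 3 N at rest plus 1.5 N per mm: 10.5 N at 5 mm, 18 N at 10 mm, where it bottoms. Its two guide pins stand out behind the fence as it is pushed back.
- stop_d (a joint): The same for the holder of nest d.
- stop_b_face (a point): Middle of the inner face of nest b's holder, an upright steel plate 74 mm wide, 32 high, 5 thick, with a black end plate on it; at rest 128 mm from the dial's axis, 72 mm above the bench. It moves with the holder; x points outward. The fence that carries it is two steel uprights at the dial's rim, 146 to 154 mm from the axis, 38 mm high above the dial, 74 mm wide in all.
- stop_d_face (a point): The same for nest d.
- finished_centre (a point): Centre of the finished case, at the station at the start (nest a): like the waiting case but with black end plates screwed on at both ends. Loose; it stays in its nest.
- blank_centre (a point): Centre of the nest blank, a flat loose white plastic block 46 x 45 x 12 mm with a 14 mm knob (top 22 mm above the bed), which lies in nest b or d, opposite to the waiting case. It stays in its nest.
- driver_centre (a point): Torque screwdriver lying on the bench, black handle 33 mm thick, 210 mm long overall. Bystander.
- screw_tray_centre (a point): Small grey open tray of screws, 100 x 70 x 26 mm. Bystander.
- plate_bin_centre (a point): Grey open bin of end plates, 140 x 100 x 55 mm. Bystander.
- module_packs_centre (a point): Stack of four flat packs, 150 x 56 x 36 mm. Bystander.
Not all that is in view belongs to the job. Leave any purple look-alike of the part that bears finished_centre alone. What is shaped like the part that bears case_centre but yellow is not meant.

How it is judged (in metres and radians):
On the way, in this order (a step that is already met when the one before it is completed fails the run):
1. the dial is turned one position, the waiting case is at the station and the dial sits in its detent ((value of joint dial between 1.536 and 1.606 rad or value of joint dial between -1.606 and -1.536 rad) and horizontal distance between case_centre and station below 0.035 m and velocity of joint dial between -0.1 and 0.1 rad/s), for 0.2 s.
2. the case presses the sprung holder with 6 to 15 N for half a second ((contact force between case and stop_b between 6 and 15 N or contact force between case and stop_d between 6 and 15 N) and (value of joint dial between 1.536 and 1.606 rad or value of joint dial between -1.606 and -1.536 rad)), for 0.5 s.
At the end, for the whole second after the job is handed in: Dial a quarter turn on (within 2 degrees), the case flat in its nest at the station (within 12 mm along, 6 mm across), still held and pressing the sprung holder with 6 to 15 N (holder 2 to 8 mm back); finished case and blank still in their nests (all of step 2 and x of case_centre in the frame of station between -0.012 and 0.012 m and y of case_centre in the frame of station between -0.006 and 0.006 m and z of case_centre in the frame of station between -0.005 and 0.005 m and angle between case_centre's own z axis and vertical below 0.1 rad and x of finished_centre in the frame of dial_centre between 0.085 and 0.118 m and y of finished_centre in the frame of dial_centre between -0.008 and 0.008 m and z of finished_centre in the frame of dial_centre between 0.012 and 0.028 m and x of blank_centre in the frame of dial_centre between -0.008 and 0.008 m and z of blank_centre in the frame of dial_centre between 0.005 and 0.02 m and (y of blank_centre in the frame of dial_centre between 0.07 and 0.118 m or y of blank_centre in the frame of dial_centre between -0.118 and -0.07 m)); the arm keeps its last pose, push and grip.
It fails at once if the sprung holder is bottomed hard: the case presses it with more than 24 N (contact force between case and stop_b above 24 N or contact force between case and stop_d above 24 N).
It fails at once if a bystander on the bench is moved by more than 30 mm (distance of any of driver_centre, screw_tray_centre, plate_bin_centre, module_packs_centre from where it was at the start of the episode above 0.03 m).
It also fails if it takes over 53 s, if anything falls off the work surface, if the arm or the gripper's body presses on something with over 40 N, if the wrist force passes 120 N, or if a joint passes its speed limit or range.

## Working session

There is one attempt and no reset: what is moved stays moved. The work goes in short steps, Python scripts to look and compute and a tool call to move; the robot and the scene stay as the last step left them, time stands still between calls to the robot, and variables do not carry over. Pictures are saved under pics/ and viewed, at most 10 in all, crops included, and the job is handed in when it is done.

Besides the shell and the picture viewer there is one more tool, called after "Emit:" by a JSON object that holds its "name" and its "arguments". send_rows: Moves the arm, as the interface text tells. Its arguments: {"type":"object","properties":{"moves":{"type":"array"}},"required":["moves"]}

```bash
mkdir -p pics; cat > h.py <<'E'
import numpy as np, cv2
from workcell import manip, cams, job
def grab(n,f=None):
    d=cams.get_image(n)
    if f: cv2.imwrite('pics/'+f,d['img'][:,:,::-1])
    return d
def ray(d,u,v,z):
    E=d['extrinsics'];R=E[:3,:3];t=E[:3,3]
    c=-R.T@t; r=R.T@np.linalg.inv(d['mtx'])@np.array([u,v,1.])
    return c+r*(z-c[2])/r[2]
def proj(d,p):
    E=d['extrinsics'];q=d['mtx']@(E[:3,:3]@np.array(p,float)+E[:3,3]);return q[:2]/q[2]
E
python3 - <<'E'
from h import *
for n in('top','scene'):
    d=grab(n,n+'1.png'); E=d['extrinsics'];print(n,(-E[:3,:3].T@E[:3,3]).round(), d['mtx'][0,0])
print(manip.get_state())
E
```

```text
top [ 447.    8. 1072.] 372.5348412486922
scene [1099. -155.  936.] 447.8200116436158
{'time': 0.1, 'q': array([ 7.29652329e+01,  1.76187440e+01,  8.63748970e+01,  4.11541557e-04,
        7.61114275e+01, -4.21293552e+00]), 'qvel': array([ 0.05216591, -0.07303287, -0.22399584,  0.11174109,  0.0523686 ,
        0.02612074]), 'effort': array([ 1.60012518e-03, -4.58527637e+01, -2.52607977e+01, -1.33318645e-04,
        5.59796186e-03,  1.53551736e-05]), 'tool_pos': array([127.47082718, 560.09457521, 247.47535573]), 'tool_rot': array([-1.79895245e+02, -8.11693013e-03,  1.67178062e+02]), 'contact_force': array([ 0.22196244, -1.33352199, -1.2941763 ]), 'moment': array([ 0.02083304, -0.01381056,  0.02693556]), 'grip_force': 0.0, 'gripper_width': 85.72038634993393}
```

View pics/top1.png

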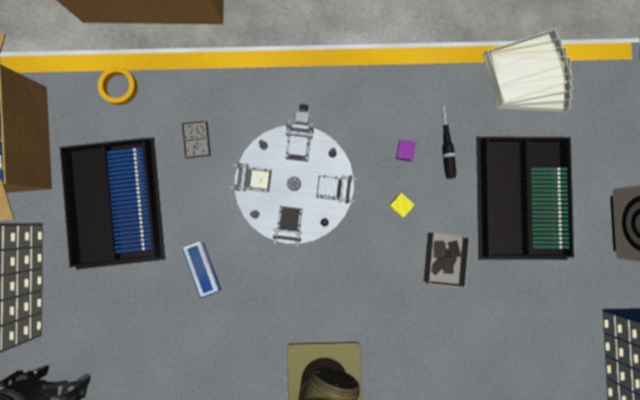

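View pics/scene1.png

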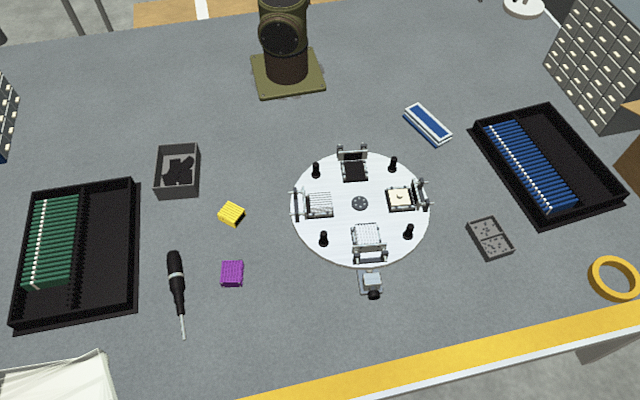

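The top view shows the hub at (294,184). The finished case is at (297,147) towards the plunger at (303,115). The waiting silver case is at (328,187) in nest d on the right, and the blank is at (259,180) in nest b. The dial must therefore turn counter-clockwise (+90°). In the scene view the hub is at (360,203) and the case at (318,204).

```bash
python3 - <<'E'
from h import *
def blobs(d,box,thr,a0,a1):
    g=cv2.cvtColor(d['img'],cv2.COLOR_RGB2GRAY);m=np.zeros_like(g);x0,y0,x1,y1=box
    m[y0:y1,x0:x1]=(g[y0:y1,x0:x1]<thr)*255
    n,l,s,c=cv2.connectedComponentsWithStats(m)
    return [(c[i].round(1),s[i]) for i in range(1,n) if a0<=s[i][4]<=a1]
T=grab('top');S=grab('scene')
print('top');
for c,s in blobs(T,(225,95,365,250),85,15,600): print(c,s,ray(T,*c,75)[:2].round(1))
print('scene')
for c,s in blobs(S,(285,140,435,305),85,15,900): print(c,s,ray(S,*c,75)[:2].round(1))
# disk ellipse
hs=cv2.cvtColor(T['img'],cv2.COLOR_RGB2GRAY);m=(hs>165).astype(np.uint8);m[:, :225]=0;m[:,365:]=0;m[:95]=0;m[255:]=0
c=max(cv2.findContours(m,0,1)[0],key=cv2.contourArea);h=cv2.convexHull(c);print(cv2.minEnclosingCircle(c))
e=cv2.fitEllipse(h);print(e,ray(T,*e[0],50))
print(ray(T,294,184,56),ray(S,360,203,56))
E
```

```text
top
[303.3 107.1] [299 104   9   7  51] [756.9  38.9]
[263.  144.6] [260 142   7   6  28] [656.9 149.8]
[332.3 152.6] [330 150   6   6  31] [630.9 -36.5]
[296.  157.1] [289 155  15   5  43] [620.9  61.5]
[338.8 188.3] [337 180   4  18  32] [534.  -51.6]
[347.7 191.1] [346 180   4  22  25] [525.9 -75.2]
[289.1 218.6] [280 208  19  22 350] [455.9  83.3]
[324.  221.8] [321 219   7   7  35] [445.2  -9.7]
scene
[431. 143.] [427 140   8   8  22] [430.3 294.4]
[338.5 150.3] [337 147   6  10  22] [399.4  59.8]
[352.5 155.7] [343 152  20   8 139] [424.4  89.3]
[392.4 164.6] [388 156   9  17 100] [474.1 176.7]
[354.4 171.5] [342 160  26  23 414] [473.1  80.3]
[315.5 170.4] [312 162   8  17 104] [448.1 -10.7]
[413.  196.1] [408 180  11  30 122] [574.3 193.4]
[420.1 186.8] [417 182   7  12  40] [552.9 219. ]
[295.3 199.8] [294 191   4  21  46] [521.1 -75.7]
[394.7 204.5] [385 190  30  22 114] [586.7 144.3]
[313.2 210.8] [305 196  29  23 124] [560.1 -42.1]
[360.7 207.1] [353 201  14  10  27] [575.5  66.2]
[425.3 206.2] [422 200   8  12  44] [607.4 211.2]
[296.8 217.2] [295 213   4   9  26] [568.3 -81.9]
[408.2 232. ] [403 224  11  16 115] [662.8 149.8]
[323.1 239.2] [319 231   9  16 110] [637.  -37.4]
[369.6 258.6] [353 252  35  12 102] [705.4  47.8]
[373.  293.7] [363 285  19  15 131] [782.5  31.4]
((293.7955322265625, 183.99278259277344), 59.997093200683594)
((293.70611572265625, 183.86021423339844), (118.85225677490234, 119.34630584716797), 74.5289306640625) [551.3116363   70.69811899  50.        ]
[550.29869045  69.5316791   56.        ] [552.4982054   72.69114347  56.        ]
```

Emit:
{"name": "send_rows", "arguments": {"moves": [[[20, -23, 0], [0, 0, -1], 50], [[52, -60, 0], [0, 0, -2.5], 50], [[88, -102, 0], [0, 0, -4], 50], [[124, -144, 0], [0, 0, -5.5], 50], [[160, -186, 0], [0, 0, -7], 50], [[196, -228, 0], [0, 0, -8.5], 50], [[232, -270, 0], [0, 0, -10], 50], [[268, -312, 0], [0, 0, -11.5], 50], [[298, -346, 0], [0, 0, -12.7], 50], [[310, -360, 0], [0, 0, -13], 50]]}}

```text
time: 1.45
tool_pos: [439.0, 198.9, 248.2]
tool_rot: [180.0, 0.0, 102.0]
contact_force: [-0.8, 0.2, -0.1]
gripper_width: 50.3
grip_force: 0.0
```

Emit:
{"name": "send_rows", "arguments": {"moves": [[[0, -15, 0], [0, 0, -1], 50], [[0, -40, 0], [0, 0, -2.5], 50], [[0, -65, 0], [0, 0, -4], 50], [[0, -90, 0], [0, 0, -5.5], 50], [[0, -115, 0], [0, 0, -7], 50], [[0, -140, 0], [0, 0, -8.5], 50], [[0, -165, 0], [0, 0, -10], 50], [[0, -190, 0], [0, 0, -11.5], 50], [[0, -206, 0], [0, 0, -12.7], 50], [[0, -210, 0], [0, 0, -13], 50]]}}

```text
time: 2.7
tool_pos: [437.3, -9.4, 248.2]
tool_rot: [-180.0, -0.0, 37.1]
contact_force: [-0.3, -0.6, 0.3]
gripper_width: 50.1
grip_force: 0.0
```

```bash
python3 - <<'E'
from h import *
W=grab('wrist','w1.png');s=manip.get_state()
for k in('time','q','tool_pos','tool_rot','contact_force'):print(k,np.round(s[k],1))
E=W['extrinsics'];print((-E[:3,:3].T@E[:3,3]).round(),W['mtx'][0,0])
for n,a in(('p3',-143),('p4',-53)):
  a=np.radians(a);p=[551.5+135*np.cos(a),70.2+135*np.sin(a),80];print(n,p,proj(W,p))
E
```

```text
time 2.8
q [ -6.8   6.5 101.5   0.   72.1  46.1]
tool_pos [437.4  -9.3 248.2]
tool_rot [-180.     0.    37.2]
contact_force [ 1.1  0.1 -0.5]
[503.  41. 373.] 279.4219272175873
p3 [np.float64(443.6842061436155), np.float64(-11.0450281255265), 80] [324.57578977 182.74139138]
p4 [np.float64(632.7450281255266), np.float64(-37.61579385638453), 80] [470.8835785   43.03405038]
```

View pics/w1.png

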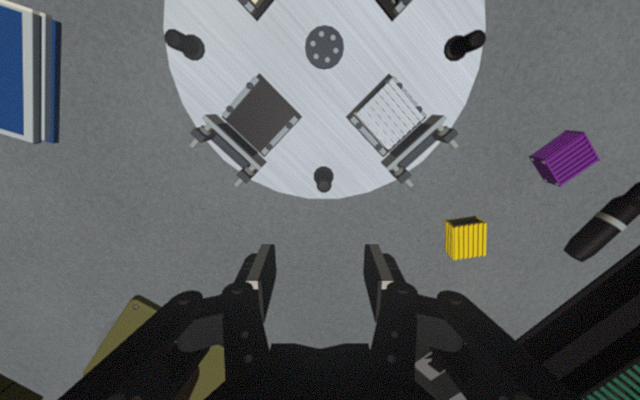

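The wrist view shows peg 3 at (323,180), right where it was predicted. The hub is at (324,47), the waiting case at (390,112), and pegs 2 and 4 are at (184,43) and (465,44). I'll refine these and check the heights.

```bash
cat >> h.py <<'E'
def tri(obs):
    A=[];b=[]
    for d,u,v in obs:
        E=d['extrinsics'];R=E[:3,:3];c=-R.T@E[:3,3];r=R.T@np.linalg.inv(d['mtx'])@np.array([u,v,1.]);r/=np.linalg.norm(r)
        P=np.eye(3)-np.outer(r,r);A.append(P);b.append(P@c)
    return np.linalg.lstsq(np.vstack(A),np.hstack(b),rcond=None)[0]
E
python3 - <<'E'
from h import *
W=grab('wrist');T=grab('top');S=grab('scene')
g=cv2.cvtColor(W['img'],cv2.COLOR_RGB2GRAY)
def bl(x0,y0,x1,y1,t,inv=0):
    m=np.zeros_like(g);m[y0:y1,x0:x1]=((g[y0:y1,x0:x1]<t)^inv)*255
    n,l,s,c=cv2.connectedComponentsWithStats(m);i=1+np.argmax(s[1:,4]);return c[i],s[i]
for n,b in(('hub',(300,20,350,75)),('p3',(305,155,345,196)),('p2',(160,20,210,65)),('p4',(440,20,490,65))):
    c,s=bl(*b,95);print(n,c.round(1),s,ray(W,*c,56 if n=='hub' else 72).round(1))
c,s=bl(305,155,345,196,95)
print('tri p3 W+S+T',tri([(W,*c),(S,315.5,170.4)]).round(1))
h,_=bl(300,20,350,75,95);print('tri hub',tri([(W,*h),(T,294,184),(S,360.3,203.3)]).round(1))
# case top silhouette: bright region near (390,112)
cv2.imwrite('pics/w1c.png',cv2.resize(W['img'][60:200,290:470,::-1],None,fx=4,fy=4,interpolation=2))
E
```

```text
hub [323.5  46.8] [ 305   26   37   42 1018] [550.9  72.2  56. ]
p3 [322.9 178.3] [314 167  19  25 360] [445.1  -7.9  72. ]
p2 [184.5  43.9] [164  30  40  30 746] [469.9 178.1  72. ]
p4 [463.1  44. ] [444  30  42  30 778] [631.3 -34.4  72. ]
tri p3 W+S+T [444.1  -9.1  69.1]
tri hub [551.2  72.   53.1]
```

View pics/w1c.png

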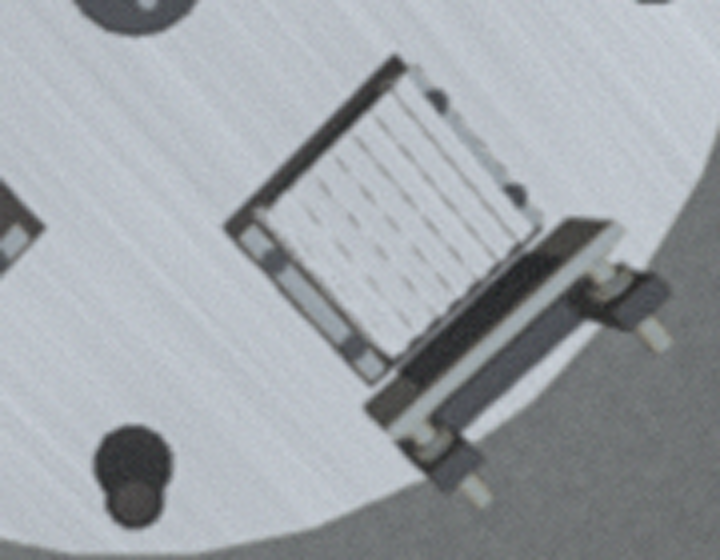

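Emit:
{"name": "send_rows", "arguments": {"moves": [[[3, 0, -15], [0, 0, 0], 50], [[6, 0, -45], [0, 0, 0], 50], [[6, 0, -75], [0, 0, 0], 50], [[6, 0, -105], [0, 0, 0], 50], [[6, 0, -135], [0, 0, 0], 50], [[6, 0, -155], [0, 0, 0], 50], [[6, 0, -165], [0, 0, 0], 50], [[6, 0, -168], [0, 0, 0], 50], [[6, 0, -168], [0, 0, 0], 30], [[6, 0, -168], [0, 0, 0], 18]]}}

```text
time: 4.15
tool_pos: [444.3, -9.4, 81.0]
tool_rot: [179.9, -0.1, 37.2]
contact_force: [-0.3, -0.3, -0.4]
gripper_width: 18.6
grip_force: 0.0
```

Emit:
{"name": "send_rows", "arguments": {"moves": [[[0, 0, 0], [0, 0, 0], 14], [[0, 0, 0], [0, 0, 0], 12], [[0, 0, 0], [0, 0, 0], 12], [[0, 0, 0], [0, 0, 0], 12], [[0, 0, 0], [0, 0, 0], 12], [[0, 0, 0], [0, 0, 0], 12], [[0, 0, 0], [0, 0, 0], 12], [[0, 0, 0], [0, 0, 0], 12], [[0, 0, 0], [0, 0, 0], 12], [[0, 0, 0], [0, 0, 0], 12]]}}

```text
time: 5.4
tool_pos: [444.2, -9.4, 81.2]
tool_rot: [179.9, -0.1, 37.2]
contact_force: [0.2, 0.6, 5.2]
gripper_width: 14.1
grip_force: 58.4
```

```bash
python3 - <<'E'
from h import *
W=grab('wrist','w2.png');s=manip.get_state();print(s['tool_pos'],s['grip_force'],s['gripper_width'],s['contact_force'])
c=np.array([551,71.5]);a0=np.radians(-143)
for t in list(range(0,91,5))+[92,93]:
    t=np.radians(t);p=135*np.array([np.cos(a0+t)-np.cos(a0),np.sin(a0+t)-np.sin(a0)]);print(round(np.degrees(t)),p.round(1),round(np.degrees(t)/5,2))
E
```

```text
[444.26873195  -9.3566097   81.16495682] 58.36878849193454 14.226053780952508 [-0.21175976  1.21919146  5.47776079]
0 [0. 0.] 0.0
5 [ 7.5 -9.1] 1.0
10 [ 15.7 -17.5] 2.0
15 [ 24.7 -25.1] 3.0
20 [ 34.3 -32. ] 4.0
25 [ 44.4 -38. ] 5.0
30 [ 55.1 -43. ] 6.0
35 [ 66.1 -47.1] 7.0
40 [ 77.4 -50.3] 8.0
45 [ 89.  -52.4] 9.0
50 [100.8 -53.6] 10.0
55 [112.5 -53.7] 11.0
60 [124.3 -52.7] 12.0
65 [135.9 -50.8] 13.0
70 [147.3 -47.9] 14.0
75 [158.4 -43.9] 15.0
80 [169.1 -39. ] 16.0
85 [179.4 -33.2] 17.0
90 [189.1 -26.6] 18.0
92 [192.8 -23.7] 18.4
93 [194.6 -22.2] 18.6
```

View pics/w2.png

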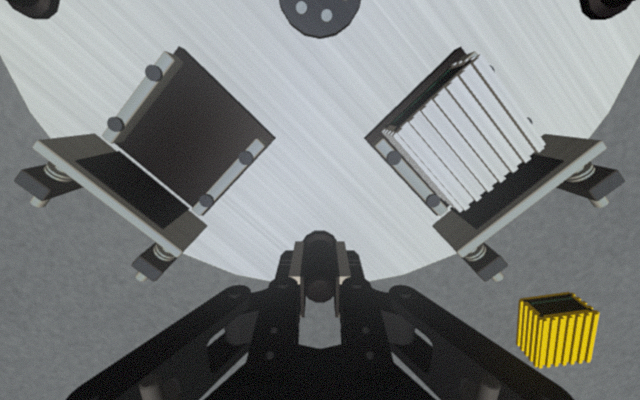

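The peg is gripped at (320,265). Now I'll turn the dial along the arc with the tool turning along.

Emit:
{"name": "send_rows", "arguments": {"moves": [[[1.4, -1.9, 0], [0, 0, 0.2], 12], [[4.4, -5.5, 0], [0, 0, 0.6], 12], [[7.5, -9.1, 0], [0, 0, 1], 12], [[11.6, -13.3, 0], [0, 0, 1.5], 12], [[15.7, -17.5, 0], [0, 0, 2], 12], [[20.2, -21.3, 0], [0, 0, 2.5], 12], [[24.7, -25.1, 0], [0, 0, 3], 12], [[34.3, -32, 0], [0, 0, 4], 12], [[44.4, -38, 0], [0, 0, 5], 12], [[55.1, -43, 0], [0, 0, 6], 12]]}}

```text
time: 6.7
tool_pos: [499.6, -52.1, 81.2]
tool_rot: [179.9, -0.1, 67.3]
contact_force: [0.8, 3.6, 4.8]
gripper_width: 14.1
grip_force: 58.7
```

Emit:
{"name": "send_rows", "arguments": {"moves": [[[11, -4.1, 0], [0, 0, 1], 12], [[22.3, -7.3, 0], [0, 0, 2], 12], [[33.9, -9.4, 0], [0, 0, 3], 12], [[45.7, -10.6, 0], [0, 0, 4], 12], [[57.4, -10.7, 0], [0, 0, 5], 12], [[69.2, -9.7, 0], [0, 0, 6], 12], [[80.8, -7.8, 0], [0, 0, 7], 12], [[92.2, -4.9, 0], [0, 0, 8], 12], [[97.8, -2.9, 0], [0, 0, 8.5], 12], [[103.3, -0.9, 0], [0, 0, 9], 12]]}}

```text
time: 7.95
tool_pos: [601.5, -52.0, 81.2]
tool_rot: [-180.0, -0.1, 112.3]
contact_force: [-3.9, 4.3, 6.1]
gripper_width: 14.2
grip_force: 59.3
```

Emit:
{"name": "send_rows", "arguments": {"moves": [[[5.4, 2.4, 0], [0, 0, 0.5], 12], [[10.7, 4.9, 0], [0, 0, 1], 12], [[15.9, 7.8, 0], [0, 0, 1.5], 12], [[21, 10.7, 0], [0, 0, 2], 12], [[25.9, 14, 0], [0, 0, 2.5], 12], [[28.8, 16, 0], [0, 0, 2.8], 12], [[30.7, 17.3, 0], [0, 0, 3], 12], [[30.7, 17.3, 0], [0, 0, 3], 12], [[30.7, 17.3, 0], [0, 0, 3], 12], [[30.7, 17.3, 0], [0, 0, 3], 12]]}}

```text
time: 9.2
tool_pos: [630.6, -35.0, 81.1]
tool_rot: [-179.9, -0.2, 127.2]
contact_force: [-4.9, 3.0, 6.9]
gripper_width: 14.2
grip_force: 59.8
```

```bash
python3 - <<'E'
from h import *
s=manip.get_state()
for k in('time','tool_pos','tool_rot','contact_force','moment','grip_force','gripper_width'):print(k,np.round(s[k],2))
d=s['tool_pos'][:2]-[551,71.5];print(np.hypot(*d),np.degrees(np.arctan2(d[1],d[0])))
E
```

```text
time 9.2
tool_pos [630.61 -35.    81.12]
tool_rot [-1.7988e+02 -1.7000e-01  1.2724e+02]
contact_force [-4.93  2.99  6.91]
moment [0.44 0.87 0.45]
grip_force 59.84
gripper_width 14.22
132.96172981633404 -53.22070297708602
```

Emit:
{"name": "send_rows", "arguments": {"moves": [[[0, 0, 0], [0, 0, 0], 20], [[0, 0, 0], [0, 0, 0], 30], [[0, 0, 0], [0, 0, 0], 40], [[0, 0, 0], [0, 0, 0], 50], [[0, 0, 0], [0, 0, 0], 50], [[0, 0, 10], [0, 0, 0], 50], [[0, 0, 35], [0, 0, 0], 50], [[0, 0, 65], [0, 0, 0], 50], [[0, 0, 95], [0, 0, 0], 50], [[0, 0, 120], [0, 0, 0], 50]]}}

```text
time: 10.45
tool_pos: [633.1, -36.0, 202.5]
tool_rot: [179.9, 0.1, 127.2]
contact_force: [-0.1, -0.3, -0.3]
gripper_width: 49.9
grip_force: 0.0
```

Emit:
{"name": "send_rows", "arguments": {"moves": [[[-6, 6, 5], [0, 0, 0.8], 50], [[-18, 20, 10], [0, 0, 2], 50], [[-35, 38, 15], [0, 0, 3.5], 50], [[-52, 56, 20], [0, 0, 5], 45], [[-69, 75, 20], [0, 0, 6.5], 35], [[-80, 90, 20], [0, 0, 8], 26], [[-87, 98, 20], [0, 0, 8.7], 26], [[-90, 102, 20], [0, 0, 9], 26], [[-90, 102, 20], [0, 0, 9], 26], [[-90, 102, 20], [0, 0, 9], 26]]}}

```text
time: 11.7
tool_pos: [543.2, 65.8, 220.5]
tool_rot: [-180.0, 0.0, 172.1]
contact_force: [-0.6, -0.5, 0.7]
gripper_width: 26.0
grip_force: 0.0
```

```bash
python3 - <<'E'
from h import *
W=grab('wrist','w3.png');T=grab('top');s=manip.get_state()
for k in('time','tool_pos','tool_rot','contact_force','gripper_width'):print(k,np.round(s[k],2))
a=np.radians(-8);o=np.array([np.cos(a),np.sin(a)]);c=np.array([551,71.5])
for n,r,z in(('hub',0,56),('stn',108,70),('face',128,88),('pegish',60,50)):print(n,np.r_[c+r*o,z].round(1),proj(W,np.r_[c+r*o,z]).round())
g=cv2.cvtColor(T['img'],cv2.COLOR_RGB2GRAY)
m=np.zeros_like(g);m[95:250,225:365]=(g[95:250,225:365]<85)*255
n,l,st,ct=cv2.connectedComponentsWithStats(m)
for i in range(1,n):
  if 20<=st[i,4]<=45:
    p=ray(T,*ct[i],75)[:2]-c;print(ct[i].round(1),st[i,4],np.hypot(*p).round(1),np.degrees(np.arctan2(p[1],p[0])).round(1))
E
```

```text
time 11.8
tool_pos [543.11  65.67 220.29]
tool_rot [-1.7999e+02  1.0000e-02  1.7213e+02]
contact_force [ 0.9   0.94 -0.16]
gripper_width 25.81
hub [551.   71.5  56. ] [324. 192.]
stn [657.9  56.5  70. ] [324. 285.]
face [677.8  53.7  88. ] [324. 310.]
pegish [610.4  63.1  50. ] [324. 239.]
[303.4 107.2] 42 208.2 -9.1
[332.2 152.8] 32 134.0 -53.6
[266.2 179.8] 45 72.0 81.6
[297.5 184.7] 44 13.5 -110.6
[323.8 221.8] 36 133.2 -142.7
[288.2 228. ] 33 121.1 173.1
```

View pics/w3.png

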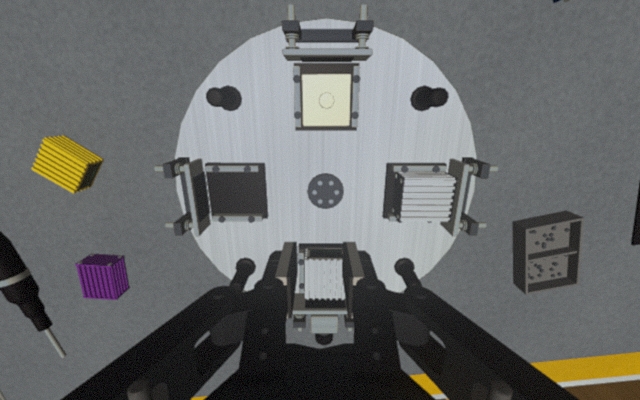

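The view shows waiting case at the station at (323,280). The blank is at (326,100), the finished case at (428,195) and the hub at (324,192), and the dial is aligned with its axis at column 324. I'll lower the part-opened fingers between the hub and the case.

Emit:
{"name": "send_rows", "arguments": {"moves": [[[12, 0, 0], [0, 0, 0], 26], [[35, 0, 0], [0, 0, 0], 26], [[47, 0, -15], [0, 0, 0], 26], [[47.5, 0, -40], [0, 0, 0], 26], [[47.5, 0, -70], [0, 0, 0], 26], [[47.5, 0, -95], [0, 0, 0], 26], [[47.5, 0, -115], [0, 0, 0], 26], [[47.5, 0, -128], [0, 0, 0], 26], [[47.5, 0, -134], [0, 0, 0], 26], [[47.5, 0, -136], [0, 0, 0], 26]]}}

```text
time: 13.05
tool_pos: [590.4, 66.0, 84.1]
tool_rot: [-180.0, -0.0, 172.2]
contact_force: [1.0, -0.4, 0.4]
gripper_width: 26.1
grip_force: 0.0
```

```bash
python3 - <<'E'
from h import *
W=grab('wrist','w4.png');s=manip.get_state();print(manip.finger_overhang)
for k in('time','tool_pos','tool_rot','contact_force','gripper_width'):print(k,np.round(s[k],2))
E
```

```text
17.0
time 13.1
tool_pos [590.52  66.06  84.27]
tool_rot [1.8000e+02 2.0000e-02 1.7218e+02]
contact_force [-1.05  0.58  0.24]
gripper_width 26.26
```

View pics/w4.png

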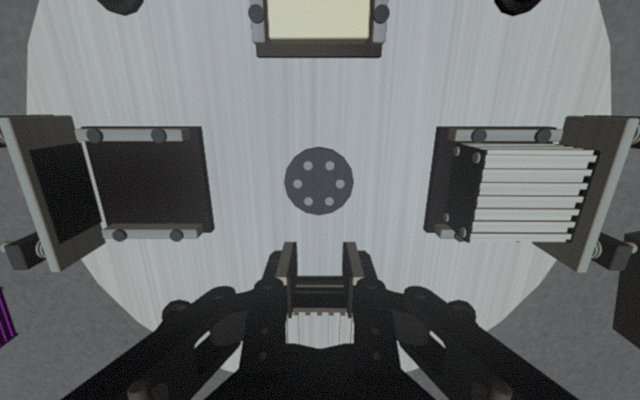

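The fingers stand inward of the open case end, at about (322,265), with the case behind at (320,328). I'll raise 2 mm to clear the rails and push.

Emit:
{"name": "send_rows", "arguments": {"moves": [[[0, 0, 2], [0, 0, 0], 26], [[2, -0.3, 2], [0, 0, 0], 26], [[5, -0.7, 2], [0, 0, 0], 26], [[8, -1.1, 2], [0, 0, 0], 26], [[11, -1.5, 2], [0, 0, 0], 26], [[14, -2, 2], [0, 0, 0], 26], [[17, -2.4, 2], [0, 0, 0], 26], [[20, -2.8, 2], [0, 0, 0], 26], [[22, -3.1, 2], [0, 0, 0], 26], [[22, -3.1, 2], [0, 0, 0], 26]]}}

```text
time: 14.35
tool_pos: [612.6, 62.9, 86.3]
tool_rot: [180.0, 0.0, 172.2]
contact_force: [-0.4, -0.7, -0.3]
gripper_width: 26.3
grip_force: 0.0
```

Emit:
{"name": "send_rows", "arguments": {"moves": [[[0.5, -0.1, 0], [0, 0, 0], 26], [[1, -0.2, 0], [0, 0, 0], 26], [[1.5, -0.2, 0], [0, 0, 0], 26], [[2, -0.3, 0], [0, 0, 0], 26], [[2.5, -0.4, 0], [0, 0, 0], 26], [[3, -0.4, 0], [0, 0, 0], 26], [[3.5, -0.5, 0], [0, 0, 0], 26], [[4, -0.6, 0], [0, 0, 0], 26], [[4.5, -0.6, 0], [0, 0, 0], 26], [[5, -0.7, 0], [0, 0, 0], 26]]}}

```text
time: 15.6
tool_pos: [616.8, 62.3, 86.3]
tool_rot: [-180.0, -0.1, 172.2]
contact_force: [-2.2, 0.9, 2.3]
gripper_width: 25.9
grip_force: 1.2
```

Emit:
{"name": "send_rows", "arguments": {"moves": [[[0.5, -0.1, 0], [0, 0, 0], 26], [[1, -0.1, 0], [0, 0, 0], 26], [[1.5, -0.2, 0], [0, 0, 0], 26], [[2, -0.3, 0], [0, 0, 0], 26], [[2.5, -0.4, 0], [0, 0, 0], 26], [[3, -0.4, 0], [0, 0, 0], 26], [[3, -0.4, 0], [0, 0, 0], 26], [[3, -0.4, 0], [0, 0, 0], 26], [[3, -0.4, 0], [0, 0, 0], 26], [[3, -0.4, 0], [0, 0, 0], 26]]}}

```text
time: 16.85
tool_pos: [617.8, 62.2, 86.1]
tool_rot: [-180.0, -0.3, 172.2]
contact_force: [-7.0, 0.7, 5.5]
gripper_width: 25.9
grip_force: 3.6
```

```bash
python3 - <<'E'
from h import *
F=[]
for i in range(4):
    W=grab('wrist','w5.png' if i==3 else None);F.append(manip.get_state()['contact_force'])
s=manip.get_state()
print(np.mean(F,0),np.std(F,0))
for k in('time','tool_pos','tool_rot','gripper_width'):print(k,np.round(s[k],2))
S=grab('scene');cv2.imwrite('pics/s5.png',np.vstack([cv2.resize(S['img'][200:310,310:430,::-1],None,fx=5,fy=5,interpolation=2)]))
E
```

```text
[-7.32773927  1.46810306  5.06376238] [0.7366257  0.40355854 0.11301945]
time 17.05
tool_pos [617.78  62.17  86.16]
tool_rot [-179.99   -0.26  172.17]
gripper_width 25.87
```

View pics/s5.png

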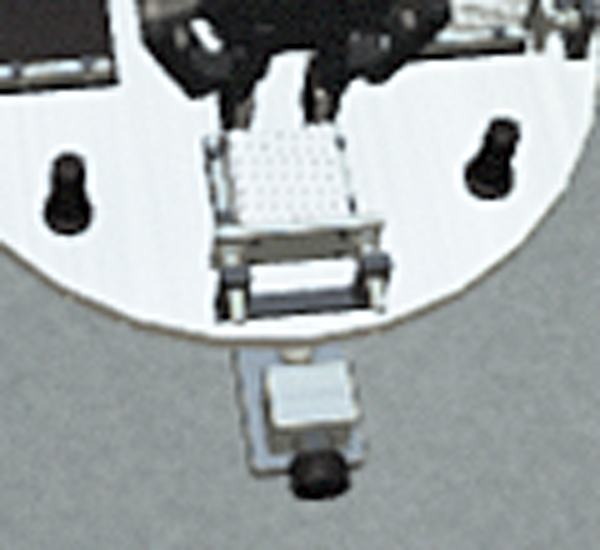

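View pics/w5.png

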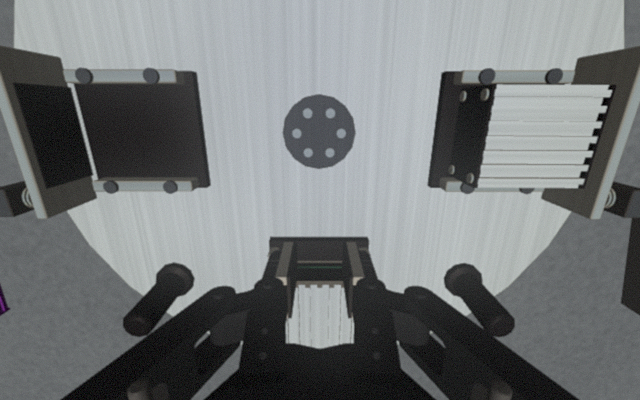

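The scene crop shows the case up against the holder plate, with its outer edge at about y=225 in the crop and the plate at y=240. The wrist view shows the fingers on the case's inner end at (320,265). Contact is made and the arm is yielding slightly, so I'll keep going in small steps and tip the fingertips forward a little.

Emit:
{"name": "send_rows", "arguments": {"moves": [[[0, 0, 0], [0, -0.1, 0], 26], [[0.5, -0.1, 0], [0, -0.2, 0], 26], [[1, -0.1, 0], [0, -0.2, 0], 26], [[1.5, -0.2, 0], [0, -0.2, 0], 26], [[2, -0.3, 0], [0, -0.2, 0], 26], [[2.5, -0.4, 0], [0, -0.2, 0], 26], [[3, -0.4, 0], [0, -0.2, 0], 26], [[3, -0.4, 0], [0, -0.2, 0], 26], [[3, -0.4, 0], [0, -0.2, 0], 26], [[3, -0.4, 0], [0, -0.2, 0], 26]]}}

```text
time: 18.35
tool_pos: [619.0, 62.0, 85.9]
tool_rot: [179.9, 0.5, 172.2]
contact_force: [-10.1, 1.9, 7.4]
gripper_width: 26.2
grip_force: 5.2
```

```bash
cat > st.py <<'E'
from h import *
F=[]
for i in range(5):
    W=grab('wrist');F.append(manip.get_state()['contact_force'])
s=manip.get_state();f=np.mean(F,0);o=np.array([.990,-.139])
print('F',f.round(2),'radial',-(f[:2]@o).round(2))
p=s['tool_pos'][:2]-[551,71.5];print('r',(p@o).round(2),'lat',(p@[.139,.990]).round(2))
for k in('time','tool_pos','tool_rot','moment','gripper_width'):print(k,np.round(s[k],2))
E
python3 st.py
```

```text
F [-9.71  1.89  7.32] radial 9.87
r 68.66 lat 0.02
time 18.6
tool_pos [619.01  61.97  85.88]
tool_rot [179.89   0.53 172.18]
moment [ 0.25  1.64 -0.04]
gripper_width 25.94
```

Emit:
{"name": "send_rows", "arguments": {"moves": [[[0, 0, 0.3], [0, 0, 0], 26], [[0, 0, 0.6], [0, 0, 0], 26], [[0, 0, 1], [0, 0, 0], 26], [[0.5, -0.1, 1], [0, 0, 0], 26], [[1, -0.1, 1], [0, 0, 0], 26], [[1.5, -0.2, 1], [0, 0, 0], 26], [[2, -0.3, 1], [0, 0, 0], 26], [[2, -0.3, 1], [0, 0, 0], 26], [[2, -0.3, 1], [0, 0, 0], 26], [[2, -0.3, 1], [0, 0, 0], 26]]}}

```text
time: 19.85
tool_pos: [620.3, 61.8, 86.0]
tool_rot: [179.9, 0.4, 172.2]
contact_force: [-10.7, 2.1, 3.8]
gripper_width: 26.3
grip_force: 5.0
```

```bash
python3 st.py
```

```text
F [-9.74  2.5   3.06] radial 9.99
r 69.95 lat 0.01
time 20.1
tool_pos [620.29  61.79  85.93]
tool_rot [179.9    0.43 172.17]
moment [ 0.35  1.62 -0.01]
gripper_width 26.2
```

Emit:
{"name": "send_rows", "arguments": {"moves": [[[0, 0, 0.3], [0, 0, 0], 26], [[0, 0, 0.6], [0, 0, 0], 26], [[0.5, -0.1, 0.7], [0, 0, 0], 26], [[1, -0.1, 0.7], [0, 0, 0], 26], [[1.5, -0.2, 0.7], [0, 0, 0], 26], [[1.5, -0.2, 0.7], [0, 0, 0], 26], [[1.5, -0.2, 0.7], [0, 0, 0], 26], [[1.5, -0.2, 0.7], [0, 0, 0], 26], [[1.5, -0.2, 0.7], [0, 0, 0], 26], [[1.5, -0.2, 0.7], [0, 0, 0], 26]]}}

```text
time: 21.35
tool_pos: [621.3, 61.6, 86.0]
tool_rot: [179.9, 0.4, 172.2]
contact_force: [-9.2, 2.4, 0.2]
gripper_width: 25.8
grip_force: 4.8
```

```bash
python3 st.py; python3 - <<'E'
from h import *
T=grab('top');S=grab('scene')
c=np.array([551,71.5]);g=cv2.cvtColor(T['img'],cv2.COLOR_RGB2GRAY)
m=np.zeros_like(g);m[95:250,225:365]=(g[95:250,225:365]<85)*255
n,l,st,ct=cv2.connectedComponentsWithStats(m)
for i in range(1,n):
  if 20<=st[i,4]<=45:
    p=ray(T,*ct[i],75)[:2]-c;print(ct[i].round(1),np.hypot(*p).round(1),np.degrees(np.arctan2(p[1],p[0])).round(1))
cv2.imwrite('pics/s6.png',cv2.resize(S['img'][200:310,310:430,::-1],None,fx=5,fy=5,interpolation=2))
E
```

```text
F [-9.44  2.48  0.46] radial 9.69
r 71.0 lat -0.0
time 21.6
tool_pos [621.33  61.62  86.02]
tool_rot [179.91   0.36 172.18]
moment [ 0.41  1.51 -0.  ]
gripper_width 25.91
[250.7 100.4] 252.7 25.7
[332.1 152.7] 133.8 -53.5
[267.2 179.3] 69.4 80.3
```

View pics/s6.png

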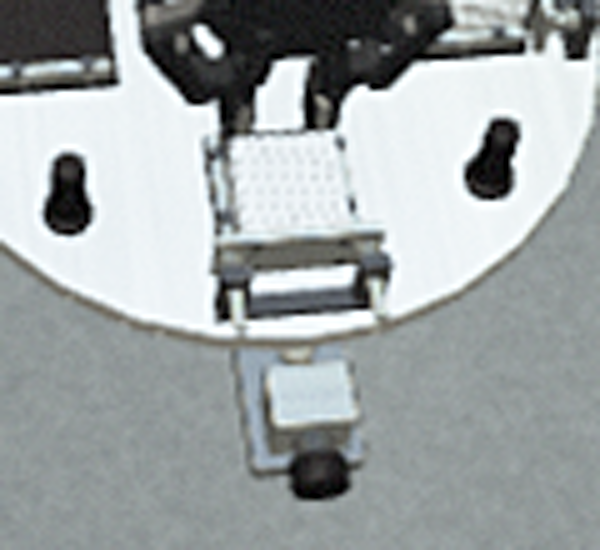

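The holder plate has moved back, and its pins now reach y≈335 in the crop where they were at 320 before. The pressing force is about 9.5 N with almost no vertical load, and the dial angle is unchanged. I'll hold for a moment, check, and hand in.

Emit:
{"name": "send_rows", "arguments": {"moves": [[[0, 0, 0], [0, 0, 0], 26], [[0, 0, 0], [0, 0, 0], 26], [[0, 0, 0], [0, 0, 0], 26], [[0, 0, 0], [0, 0, 0], 26], [[0, 0, 0], [0, 0, 0], 26], [[0, 0, 0], [0, 0, 0], 26], [[0, 0, 0], [0, 0, 0], 26], [[0, 0, 0], [0, 0, 0], 26], [[0, 0, 0], [0, 0, 0], 26], [[0, 0, 0], [0, 0, 0], 26]]}}

```text
time: 22.95
tool_pos: [621.3, 61.6, 86.0]
tool_rot: [179.9, 0.4, 172.2]
contact_force: [-9.3, 1.7, 0.3]
gripper_width: 26.1
grip_force: 4.8
```

```bash
python3 st.py; python3 -c "
from workcell import job
print(job.hand_in())"
```

```text
F [-9.26  2.57  0.69] radial 9.52
r 71.02 lat -0.05
time 23.2
tool_pos [621.35  61.58  86.01]
tool_rot [179.9    0.36 172.17]
moment [ 0.35  1.59 -0.03]
gripper_width 25.91
the job is handed in; nothing more can be done
None
```

I turned the dial one position counter-clockwise into its detent and handed the job in at about 23 s with the arm still pressing the waiting case against its holder at about 9.5 N (holder roughly 4 mm back); the hand-in returned no verdict.

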